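Clear the outfeed slide, then draw the bottom plate from the magazine

TASK

The outfeed slide of the plate magazine is blocked: first put the fuel rail lying across it and the deep socket standing on it into the white parts tray (not the red scrap tray), the rail flat on the tray floor and the socket standing upright, and leave the plate home in the magazine until both are there. Then slide the brass plate, the bottom one of the stack, out by its upturned tab, without lifting it, until the tab is up against the orange end stop, so that the grey blanks above it drop down and stay in the magazine. Leave the jar in the tray, the blue bottle and the throttle body where they are.

Things in the scene. Friction and masses are not known exactly. Their poses are not given: they have to be found in the camera images.
- fixture: Fixed blue and aluminium plate magazine with outfeed slide, 335 x 100 mm; place and yaw vary. Origin: on the bench under the slide's centre line; +x along the slide to the magazine (away from the robot), z up. Slide floor 8 mm above the bench, 84 mm wide, between side walls 8 mm thick with tops 34 mm above the bench, x from -130 to 205 mm. Magazine: x = 94 to 205 mm, posts 58 mm high.
- stop (a point): Middle of the inner face of the orange end stop, at the robot's end of the slide: x = -115 mm in the fixture frame, 18 mm above the bench; the stop is 84 mm wide, its top 28 mm above the bench.
- gate (a point): Middle of the front gate of the magazine, on the slide floor, x = 94 mm in the fixture frame. Two gate posts (x = 94 to 102 mm) end 12 mm over the slide floor, so that only the bottom plate can pass under them.
- plate: Loose brass plate, 90 (x) x 80 (y) x 8 mm, 0.25 kg, at the bottom of the stack; a flat tongue 50 mm wide, 80 mm long sticks out to -x onto the slide and ends in an upturned tab. Origin: centre of the underside of the 90 x 80 part; starts at x = 150 mm in the fixture frame, axes parallel to it. With the tab at the end stop it is at x = 10 mm (140 mm of travel). Pulling takes under 10 N.
- tab (a point): Centre of the plate's upturned tab, 123 mm from the plate's origin along -x, 16 mm above its underside. Tab: 4 mm thick (x), 50 mm wide (y), top 24 mm above the plate's underside (16 mm over the tongue). At the start 65 mm are free between tab and magazine gate, where shut fingers can reach down behind the tab and pull it.
- blank0: Grey blank 90 x 78 x 8 mm, loose, lying on the brass plate in the magazine, three in a stack; drops 8 mm to the slide floor when the brass plate is gone. Origin: centre of the underside, at x = 151 mm in the fixture frame.
- blank1: Second grey blank, on blank0, same size and origin.
- blank2: Third and top grey blank, on blank1, same size and origin.
- rail: Short aluminium fuel rail, loose, 0.15 to 0.31 kg: bar 22 (x) x 150 (y) x 26 (z) mm, lying across the slide on both side walls, underside 34 mm above the bench, yaw varies. Origin: centre of the underside. Four cups (18 mm wide, 8 mm high) on its top at y = -60, -32, 32, 60 mm; the middle 40 mm is free to grip across x. A 12 mm thick nipple sticks out 10 mm at the +y end.
- rail_end_a (a point): The -y end of the fuel rail, on its axis, 13 mm above its underside.
- rail_end_b (a point): The tip of the nipple at the +y end of the fuel rail, 85 mm from the middle, 13 mm above its underside.
- socket: Deep steel socket, loose, cylinder 30 mm diameter, 65 mm high, 0.14 to 0.28 kg, standing upright on the slide floor between the end stop and the fuel rail. Origin: centre of its underside, z along its axis.
- tray: White open parts tray, fixed, 240 (x) x 200 (y) x 30 mm outside, walls and floor 5 mm, left or right of the slide. Origin: centre of the underside on the bench. The jar stands somewhere in it. Nothing taller than 65 mm stands within 80 mm of it.
- scrap: Red tray of scrap bolts, fixed, 240 x 200 x 30 mm, on the other side of the slide. Origin: centre of the underside. Nothing is to be put there.
- jar: Small jar with yellow cap, 44 mm diameter, 50 mm high, loose, standing in the white tray; not to be disturbed. Origin: centre of its underside.
- locker: Slim blue bottle, 28 mm diameter, 85 mm high, standing beside the magazine; not to be disturbed. Origin: centre of its underside.
- throttle: Aluminium throttle body, 90 x 90 x 62 mm; not to be disturbed. Origin: centre of its underside.
Not all that is in view belongs to the job. What is shaped like the plate but pink is not meant. Of the things that look like the rail, the smaller one is meant.

How it is judged:
By the outcome, as a careful person would: the job done as asked, in the order asked, and still so for the second after the job is handed in, with the robot touching nothing.
It also fails if it takes over 72 s, if anything falls off the work surface, if the arm or the gripper's body presses on something with over 40 N, if the wrist force passes 120 N, or if a joint passes its speed limit or range.

ROBOT

A 7-joint arm with a two-finger parallel gripper is mounted at the origin on the work surface. World frame = base frame: x ahead of the robot, y to its left, z up, the work surface at z = 0. Lengths are in m, angles in rad, forces in N, time in s.
With the tool pointing down it reaches from about 0.4 to 0.875 m from the base axis. Payload 4.4 kg.
Tool frame: the origin (TCP) lies at the very end of the fingers, on their centre line; the grasp point (between the pads) lies 19 mm behind it; x points along the fingers, z is the direction in which the jaws open and shut, and the axes are right-handed (so a half turn about x gives the same grasp; the last joint's range is limited). The gripper opens to 85 mm and grips with 20 to 120 N. Pads are 22 mm wide; open, the fingers measure 114 mm over their backs; the gripper's body (76 mm by 85 mm) begins 54 mm behind the grasp point. The pads swing forward as they close: fully open they stand 13 mm farther back than shut.
Start: joints at [1.135, 0.628, 0.038, 1.517, -0.027, 0.996, -0.02], TCP at [0.235, -0.606, 0.231] pointing down, gripper open.
Joint ranges: [-3.06, 3.06], [-0.37, 2.12], [-1.25, 1.32], [0.18, 2.47], [-1.1, 4.24], [0.23, 1.98], [-2.94, 2.94]. Speed limits (rad/s): [2.57, 2.57, 3.14, 3.14, 3.14, 3.14, 3.14].

INTERFACE

Orientations are given as [roll, pitch, yaw] about the fixed x, y, z axes, in that order (R = Rz(yaw) Ry(pitch) Rx(roll)).
In Python, from plant import manip, vision, close_job gives the robot as it stands. The module is installed in compiled form; this text tells all that it offers.
- The arm moves only by the tool arm_command, never from a script. Its argument "steps" is a list of rows, each an object with "linear": the shift along the tool's x, y, z in mm, a list of three; "angular": the turn, a rotation vector about the tool's x, y, z in rad, a list of three; "grip": the gripper's target within -1 to 1 (shut at 1, half-way at 0, fully open at -1). A call has 1 to 8 rows; each row is the pose to reach, as a shift and turn from the pose commanded when the call began, along the tool's axes at that moment; what a row does not reach only later rows make up. A row lasts 1/8 s, in which the tool goes at most 62.5 mm and 10.7 degrees, less where a joint would pass 70% of its speed; a pose out of reach is approached as far as the arm can. A call with a gripper value outside its range is refused whole. The fingers move at their own pace and stop on an object; the grip force is fixed at half the most. Time passes only in rows, so rows that repeat a pose let the fingers close. It gives the time, the measured TCP pose, the force and the opening at its end, in the units of the state.
- manip.get_state(): the state, without advancing time (a new reading comes with each control period).
- vision.camera(name): name is "side" or "top" or "wrist"; returns a dict with "img" (384x512x3 uint8, red, green, blue), "camera_matrix" (3x3 intrinsics, pixels), "k1" (the pictures are not rectified: a ray, as slopes to the right and down, at radius r is drawn at 1 + k1 r^2 times it, then the intrinsics apply), "R" (3x3) and "t" (3): a world point X has camera coordinates R X + t; the wrist camera has in their place "mount" (4x4, takes a point from camera to tool coordinates, whose origin is the TCP and whose axes are the tool frame's). Camera axes: x right, y down, z forward; pixel columns grow to the right and rows downward; lengths in m; the calibration is good to about 2 mm. A picture is of the moment at which its call begins: read the wrist's pose just before it. There is no depth.
- close_job(): hands the job in, once; it reports no verdict.
Trained networks look in a picture, given as the dict that the camera call returned (one of the last four; its "shot" number tells which), for a name from the list of things; names that differ only in an ending like _2 or _b are one class to them, and where a whole thing is asked for, a point or a joint stands for the part that bears it (a point fixed in the world has none). Each returns a list of dicts, best first, with "score" (0 to 1); they miss things now and then, are a little off and sometimes report something else, mostly with a low value. They report only what shows in the picture. A call takes as long as a camera call. They do not tell look-alikes from the thing itself.
- vision.look_for(thing, picture): "xyz" ([x, y, z] in m, in world coordinates, good to about 4 mm: the middle of the surface that is visible of it).
- vision.mark_of(thing, picture): "xyz" ([x, y, z] in m, in world coordinates, good to about 4 mm: a listed point, or the origin of a listed thing).
The state is a dict: "time": time; "qpos": joint angles; "dq": joint speeds; "joint_torque": joint torques, N m; "ee_pos": TCP position; "eef_rot": TCP orientation; "contact_force": force on the tool from outside, world axes, zero at the start; "ft_torque": the same for the moment, N m; "gripper_width": finger opening in m.
Only numpy, scipy, OpenCV 4.12 (cv2) and the standard library are available. Lean on these libraries where they do the work, as an engineer would, in place of code of your own. Each camera call takes 0.05 s, during which the arm holds its last target. There are 200 camera calls.

## Working session

There is one attempt and no reset: what is moved stays moved. The work goes in short steps, Python scripts to look and compute and a tool call to move; the robot and the scene stay as the last step left them, time stands still between calls to the robot, and variables do not carry over. Pictures are saved under pics/ and viewed, about 8 in all and at most 12, crops included, and the job is handed in when it is done.

Besides the shell and the picture viewer there is one more tool, called after "Emit:" as a command line: name --argument value ..., lists and objects as JSON in quotes. arm_command: Moves the arm, as the interface text tells. Its arguments: {"type":"object","properties":{"steps":{"type":"array","items":{"type":"object","properties":{"linear":{"type":"array","items":{"type":"number"}},"angular":{"type":"array","items":{"type":"number"}},"grip":{"type":"number"}}}}},"required":["steps"]}

```bash
mkdir -p pics && cat > h.py <<'E'
import numpy as np, cv2
from plant import manip, vision
def snap(n,f=None):
    p=vision.camera(n)
    if f: cv2.imwrite('pics/'+f,p['img'][:,:,::-1])
    return p
E
python3 - <<'E'
from h import *
s=manip.get_state(); print({k:np.round(v,3) for k,v in s.items()})
a=snap('top'); b=snap('side')
cv2.imwrite('pics/a.png',np.vstack([a['img'],b['img']])[:,:,::-1][:, :])
cv2.imwrite('pics/top.png',cv2.resize(a['img'],(800,600))[:,:,::-1]);cv2.imwrite('pics/side.png',cv2.resize(b['img'],(800,600))[:,:,::-1])
for n,p in(('top',a),('side',b)):
    print(n,p['camera_matrix'].tolist(),p['k1'],np.round(p['R'],3).tolist(),np.round(p['t'],3))
    for th in ['fixture','stop','gate','plate','tab','rail','rail_end_a','rail_end_b','socket','tray','scrap','jar','locker','throttle']:
        print(th,[(np.round(d['xyz'],3).tolist(),round(d['score'],2)) for d in vision.mark_of(th,p)[:3]])
E
```

```text
{'time': np.float64(0.0), 'qpos': array([ 1.135,  0.629,  0.038,  1.518, -0.027,  0.996, -0.02 ]), 'dq': array([-0.   , -0.002,  0.001, -0.001,  0.002,  0.002, -0.001]), 'joint_torque': array([ 0.0000e+00, -5.6339e+01,  1.2260e+00, -1.9344e+01,  1.1000e-02,
        1.0000e-02,  0.0000e+00]), 'ee_pos': array([ 0.235, -0.605,  0.23 ]), 'eef_rot': array([-3.124,  1.569,  1.958]), 'contact_force': array([-0.238, -0.508,  0.081]), 'ft_torque': array([-0.008,  0.042,  0.034]), 'gripper_width': np.float64(0.085)}
top [[385.1276252117997, 0.0, 255.01438575796126], [0.0, 385.1276252117997, 192.61126082258903], [0.0, 0.0, 1.0]] -0.08263553083024579 [[-0.003, -1.0, -0.007], [-0.982, 0.004, -0.188], [0.188, 0.006, -0.982]] [-0.005  0.489  1.334]
fixture [([0.556, -0.049, -0.002], 0.77)]
stop [([0.446, -0.043, 0.016], 0.7)]
gate [([0.65, -0.047, 0.005], 0.88), ([0.706, -0.146, 0.002], 0.4)]
plate [([0.737, 0.093, 0.003], 0.91), ([0.708, -0.053, 0.006], 0.48)]
tab [([0.704, 0.21, 0.014], 0.85), ([0.584, -0.052, 0.024], 0.65)]
rail [([0.202, -0.354, -0.001], 0.75), ([0.481, -0.289, -0.003], 0.38)]

[... 836 characters left out ...]
42, -0.001], 0.43)]
plate [([0.439, -0.05, 0.019], 0.73), ([0.739, 0.105, 0.0], 0.62)]
tab [([0.702, 0.213, 0.015], 0.76), ([0.588, -0.053, 0.024], 0.52)]
rail [([0.196, -0.358, 0.0], 0.96), ([0.583, -0.038, 0.032], 0.58)]
rail_end_a [([0.231, -0.239, 0.021], 0.88), ([0.167, -0.452, 0.02], 0.86), ([0.591, -0.111, 0.045], 0.67)]
rail_end_b [([0.231, -0.239, 0.021], 0.88), ([0.167, -0.452, 0.02], 0.86), ([0.591, -0.111, 0.045], 0.67)]
socket [([0.466, -0.04, 0.009], 0.6)]
tray [([0.479, 0.286, -0.0], 0.78), ([0.587, 0.046, 0.048], 0.36)]
scrap [([0.481, -0.287, -0.002], 0.71)]
jar [([0.442, 0.26, 0.006], 0.63)]
locker [([0.705, -0.142, -0.001], 0.78)]
throttle [([0.702, -0.317, -0.003], 0.86)]
```

View pics/top.png

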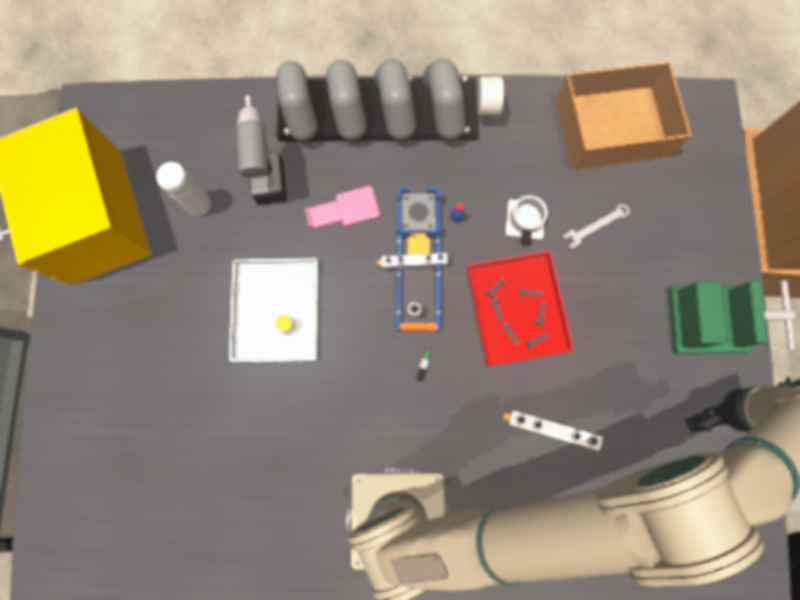

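View pics/side.png

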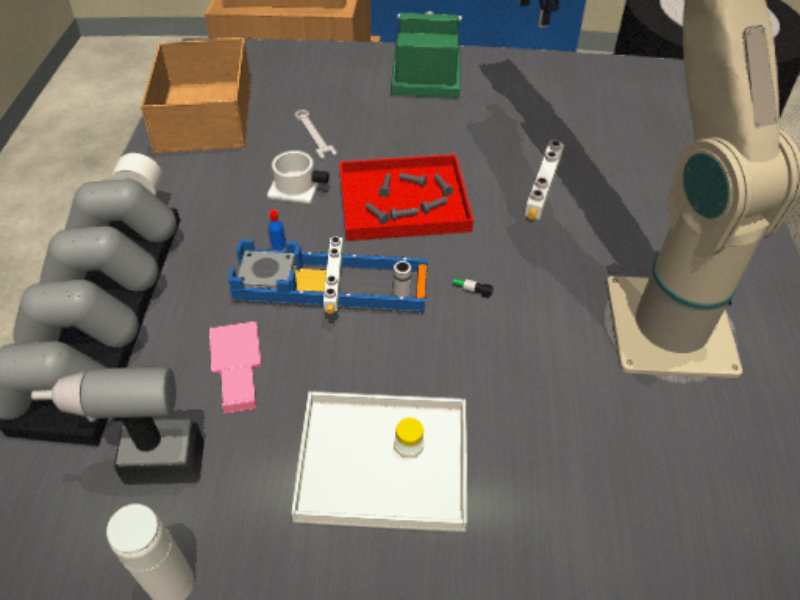

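The rail (orange nipple at left, px 380–447, 260), the socket (415,310) and the orange stop (418,326) are on the slide. The white tray with the jar (285,324) is on the +y side. I'll move over the slide for a wrist measurement.

```bash
cat >> h.py <<'E'
from scipy.spatial.transform import Rotation as Ro
def Rt():
    s=manip.get_state(); return Ro.from_euler('xyz',s['eef_rot']).as_matrix(), np.array(s['ee_pos'])
def go(p,yaw):
    """shift for tool pointing down, tool z (jaw) along world yaw (mod pi)"""
    R,t=Rt(); best=None
    for k in (0,np.pi):
        z=np.array([np.cos(yaw+k),np.sin(yaw+k),0]); x=np.array([0,0,-1.])
        r=Ro.from_matrix(R.T@np.column_stack([x,np.cross(z,x),z])).as_rotvec()
        if best is None or np.linalg.norm(r)<np.linalg.norm(best): best=r
    print('linear',np.round(R.T@(np.array(p)-t)*1000,1).tolist(),'angular',np.round(best,3).tolist())
def ray(p,uv,R=None,t=None):
    K=p['camera_matrix']; d=(np.array(uv,float)-K[:2,2])/[K[0,0],K[1,1]]
    rd=np.linalg.norm(d); r=rd
    for _ in range(20): r=rd/(1+p['k1']*r*r)
    d=np.r_[d*(r/rd if rd>0 else 1),1]
    if 'mount' in p:
        M=p['mount']; return R@M[:3,3]+t, R@M[:3,:3]@d
    return -p['R'].T@p['t'], p['R'].T@d
def tri(rs):
    A=np.zeros((3,3));b=np.zeros(3)
    for o,d in rs:
        d=d/np.linalg.norm(d);P=np.eye(3)-np.outer(d,d);A+=P;b+=P@o
    X=np.linalg.solve(A,b); return X,[np.linalg.norm((np.eye(3)-np.outer(d,d)/(d@d))@(X-o)) for o,d in rs]
def onz(r,z): o,d=r; return o+d*(z-o[2])/d[2]
E
python3 - <<'E'
from h import *
print(Rt()); go([0.5,-0.045,0.36],0.0)
E
```

```text
(array([[ 7.36553096e-05,  9.32431234e-01,  3.61347462e-01],
       [-2.27093330e-05,  3.61347465e-01, -9.32431236e-01],
       [-9.99999997e-01,  6.04725516e-05,  4.77900508e-05]]), array([ 0.23495921, -0.60609196,  0.23131184]))
linear [-128.7, 449.9, -427.4] angular [-1.201, 0.0, -0.0]
```

Emit:
arm_command --steps '[{"linear": [-70, 40, -40], "angular": [-0.15, 0, 0], "grip": -1}, {"linear": [-129, 450, -427], "angular": [-1.2, 0, 0], "grip": -1}, {"linear": [-129, 450, -427], "angular": [-1.2, 0, 0], "grip": -1}, {"linear": [-129, 450, -427], "angular": [-1.2, 0, 0], "grip": -1}, {"linear": [-129, 450, -427], "angular": [-1.2, 0, 0], "grip": -1}, {"linear": [-129, 450, -427], "angular": [-1.2, 0, 0], "grip": -1}, {"linear": [-129, 450, -427], "angular": [-1.2, 0, 0], "grip": -1}, {"linear": [-129, 450, -427], "angular": [-1.2, 0, 0], "grip": -1}]'

```text
time: 2.5
ee_pos: [0.4375, -0.1771, 0.3406]
eef_rot: [-0.526, 1.57, -0.527]
contact_force: [1.6, 0.4, 0.4]
gripper_width: 0.0855
```

```bash
python3 - <<'E'
from h import *
print(manip.get_state()['qpos']);go([0.5,-0.045,0.36],0.0)
E
```

```text
[ 0.62821608  0.2664252  -0.39018556  1.82722097  0.11486781  1.06875498
  0.19450339]
linear [-19.5, 132.1, 62.5] angular [-0.001, 0.001, 0.001]
```

Emit:
arm_command --steps '[{"linear": [-20, 132, 62], "grip": -1}, {"linear": [-20, 132, 62], "grip": -1}, {"linear": [-20, 132, 62], "grip": -1}, {"linear": [-20, 132, 62], "grip": -1}, {"linear": [-20, 132, 62], "grip": -1}]'

```text
invalid input
```

```bash
python3 - <<'E'
from h import *
R,t=Rt(); p=snap('wrist','w1.png'); print(t,R.round(3).tolist(),p['mount'].round(3).tolist(),p['camera_matrix'][0,0],p['k1'])
for th in ['stop','gate','tab','rail','rail_end_a','socket','tray','jar']:
    print(th,[(np.round(d['xyz'],3).tolist(),round(d['score'],2)) for d in vision.mark_of(th,p)[:3]])
cv2.imwrite('pics/w1b.png',cv2.resize(p['img'],(800,600))[:,:,::-1])
E
```

```text
[ 0.43746026 -0.17706049  0.34055263] [[0.001, 0.001, 1.0], [-0.001, 1.0, -0.001], [-1.0, -0.001, 0.001]] [[0.0, -0.323, 0.947, -0.144], [-0.001, -0.947, -0.323, 0.083], [1.0, -0.0, -0.001, -0.0], [0.0, 0.0, 0.0, 1.0]] 314.76229422232853 -0.04469675251097522
stop [([0.587, -0.047, 0.03], 0.71), ([0.448, -0.05, 0.021], 0.56)]
gate [([0.649, -0.051, 0.007], 0.65), ([0.706, -0.309, 0.002], 0.29)]
tab [([0.582, -0.05, 0.022], 0.72)]
rail [([0.197, -0.36, 0.002], 0.79), ([0.71, -0.05, 0.03], 0.63), ([0.589, -0.044, 0.036], 0.6)]
rail_end_a [([0.233, -0.244, 0.021], 0.76), ([0.585, -0.113, 0.049], 0.61)]
socket [([0.586, -0.114, 0.044], 0.72), ([0.468, -0.039, 0.002], 0.64), ([0.448, -0.048, 0.022], 0.51)]
tray [([0.443, -0.045, 0.021], 0.51)]
jar []
```

View pics/w1b.png

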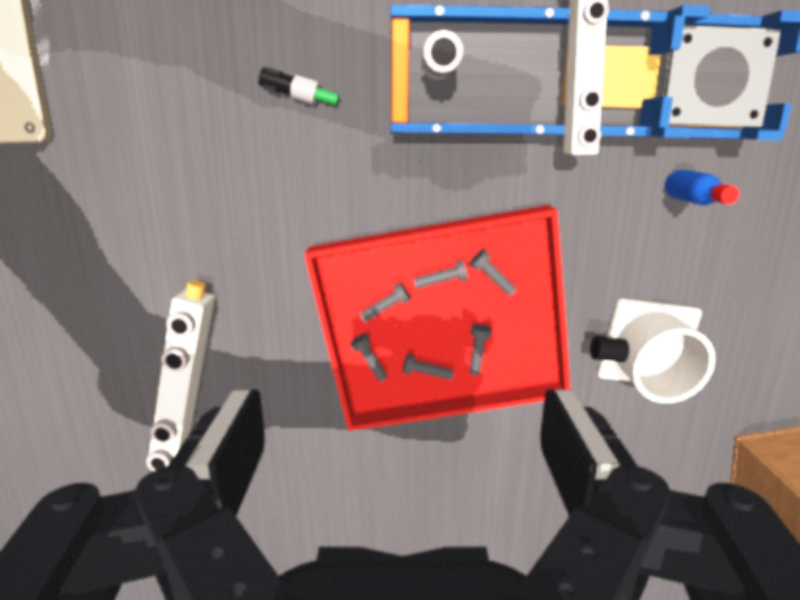

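The wrist view shows the socket rim at (443,51), the rail at (585,80) with its right end at (582,150), the stop at (400,70) and the tab hidden under the rail's left edge. The move was refused because `angular` is required, so I'll resend it.

Emit:
arm_command --steps '[{"linear": [0, 10, 93], "angular": [0, 0, 0], "grip": -1}, {"linear": [0, 10, 93], "angular": [0, 0, 0], "grip": -1}, {"linear": [0, 10, 93], "angular": [0, 0, 0], "grip": -1}, {"linear": [0, 10, 93], "angular": [0, 0, 0], "grip": -1}]'

```text
time: 3.45
ee_pos: [0.5287, -0.1698, 0.3394]
eef_rot: [-3.077, 1.569, -3.08]
contact_force: [-0.9, 0.0, -0.3]
gripper_width: 0.0851
```

```bash
python3 - <<'E'
from h import *
R,t=Rt(); p=snap('wrist'); np.savez('w2.npz',R=R,t=t,**{k:p[k] for k in('camera_matrix','k1','mount','img')}); print(t)
for th in ['stop','gate','tab','rail','rail_end_a','socket']:
    print(th,[(np.round(d['xyz'],3).tolist(),round(d['score'],2)) for d in vision.mark_of(th,p)[:3]])
c=p['img'][0:200,100:367]; cv2.imwrite('pics/w2.png',cv2.resize(c,(801,600))[:,:800,::-1])
E
```

```text
[ 0.52868525 -0.16975271  0.33940678]
stop [([0.444, -0.048, 0.017], 0.66)]
gate [([0.65, -0.051, 0.004], 0.8), ([0.589, -0.045, 0.033], 0.36)]
tab [([0.473, -0.037, 0.004], 0.44)]
rail [([0.586, -0.044, 0.031], 0.79), ([0.195, -0.359, -0.001], 0.74), ([0.444, -0.047, 0.019], 0.66)]
rail_end_a [([0.168, -0.45, 0.018], 0.98), ([0.584, -0.116, 0.048], 0.95), ([0.233, -0.244, 0.016], 0.7)]
socket [([0.472, -0.038, 0.001], 0.85), ([0.707, -0.142, -0.001], 0.45)]
```

View pics/w2.png

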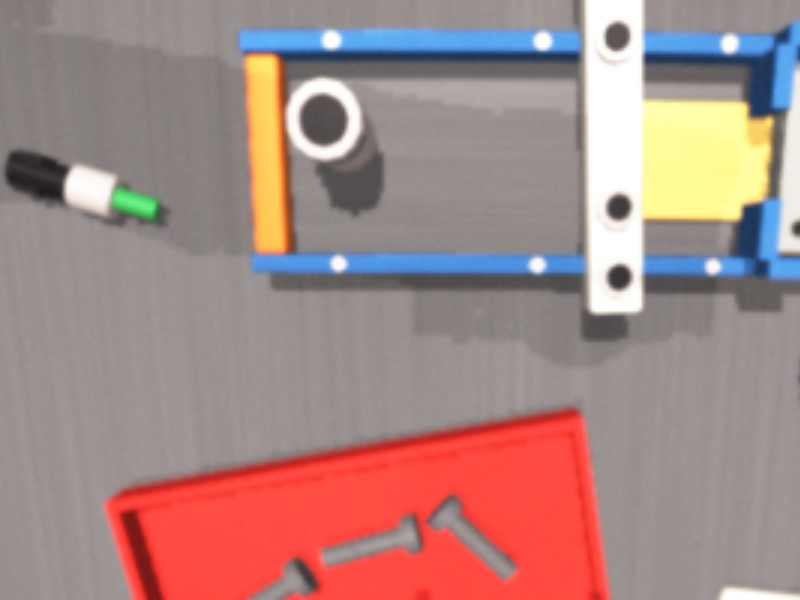

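```bash
python3 - <<'E'
from h import *
w=dict(np.load('w2.npz')); R2,t2=w['R'],w['t']
R1=np.array([[0.001,0.001,1],[-0.001,1,-0.001],[-1,-0.001,0.001]]);t1=np.array([0.43746,-0.17706,0.34055])
f2=lambda u,v:ray(w,(u/3+100,v/3),R2,t2); f1=lambda u,v:ray(w,(u*.64,v*.64),R1,t1)
for n,a,b in [('sock',(325,119),(443,51)),('cup+32',(617,37),(596,11)),('cup-32',(618,207),(592,99)),('cup-60',(619,276),(590,135)),('gateR',(770,262),(668,128)),('stopcornerL',(281,55),(409,19)),('stopR',(290,252),(407,123))]:
    X,e=tri([f2(*a),f1(*b)]); print(n,X.round(4),np.round(e,4))
print('w2 z: sock@.073',onz(f2(325,119),.073),[onz(f2(*c),.068).round(4) for c in((617,37),(618,207),(619,276))],'stop',[onz(f2(*c),.028).round(4) for c in((281,55),(290,252))])
print('walls y',[onz(f2(*c),.034).round(4) for c in((331,40),(730,44),(338,264),(712,266))],'rail edges@.06',[onz(f2(*c),.06).round(4) for c in((582,150),(643,150))])
p=snap('top');q=snap('side')
s=.64
for n,a,b in [('sock',(415,309),(402,266)),('jar',(285,324),(409,430))]:
    print(n,tri([ray(p,np.array(a)*s),ray(q,np.array(b)*s)]))
print('tray corners',[onz(ray(p,np.array(c)*s),.03).round(3) for c in((233,259),(318,259),(317,360),(230,361))],[onz(ray(q,np.array(c)*s),.03).round(3) for c in((309,395),(466,399),(466,524),(295,520))])
E
```

```text
sock [ 0.4693 -0.0385  0.0695] [0. 0.]
cup+32 [ 0.586  -0.0086  0.0667] [0.0002 0.0002]
cup-32 [ 0.5885 -0.0726  0.0698] [0.0001 0.0001]
cup-60 [ 0.5902 -0.1001  0.069 ] [0.0001 0.0001]
gateR [ 0.6532 -0.094   0.0708] [0.0001 0.0001]
stopcornerL [ 0.4437 -0.0064  0.0196] [0.0003 0.0003]
stopR [ 0.4422 -0.0907  0.0157] [0.0005 0.0005]
w2 z: sock@.073 [ 0.46976395 -0.03891327  0.073     ] [array([ 0.5858, -0.0086,  0.068 ]), array([ 0.5888, -0.0725,  0.068 ]), array([ 0.5904, -0.1001,  0.068 ])] stop [array([ 0.4452, -0.0075,  0.028 ]), array([ 0.4444, -0.0901,  0.028 ])]
walls y [array([ 0.4681, -0.0029,  0.034 ]), array([ 0.6392, -0.0046,  0.034 ]), array([ 0.4671, -0.0955,  0.034 ]), array([ 0.6377, -0.0966,  0.034 ])] rail edges@.06 [array([ 0.5741, -0.0498,  0.06  ]), array([ 0.5994, -0.0497,  0.06  ])]
sock (array([ 0.46678085, -0.04425613,  0.06765331]), [np.float64(0.0008474668868745949), np.float64(0.0008474668868745803)])
jar (array([0.4386073 , 0.25409254, 0.03888314]), [np.float64(0.0014403463864535498), np.float64(0.0014403463864536318)])
tray corners [array([0.595, 0.386, 0.03 ]), array([0.593, 0.183, 0.03 ]), array([0.355, 0.18 , 0.03 ]), array([0.353, 0.381, 0.03 ])] [array([0.595, 0.199, 0.03 ]), array([0.356, 0.189, 0.03 ]), array([0.356, 0.39 , 0.03 ]), array([0.587, 0.4  , 0.03 ])]
```

```bash
python3 - <<'E'
from h import *
go([0.587,-0.041,0.130],0.044);go([0.587,-0.041,0.036],0.044)
E
```

```text
linear [210.1, 128.0, 57.1] angular [-0.045, 0.0, 0.0]
linear [304.1, 128.0, 57.1] angular [-0.045, 0.0, 0.0]
```

Emit:
arm_command --steps '[{"linear": [105, 64, 28], "angular": [-0.045, 0, 0], "grip": -1}, {"linear": [205, 128, 57], "angular": [-0.045, 0, 0], "grip": -1}, {"linear": [210, 128, 57], "angular": [-0.045, 0, 0], "grip": -1}, {"linear": [210, 128, 57], "angular": [-0.045, 0, 0], "grip": -1}, {"linear": [210, 128, 57], "angular": [-0.045, 0, 0], "grip": -1}, {"linear": [210, 128, 57], "angular": [-0.045, 0, 0], "grip": -1}]'

```text
time: 4.65
ee_pos: [0.5872, -0.0413, 0.1302]
eef_rot: [-1.361, 1.57, -1.317]
contact_force: [0.2, -0.1, 0.4]
gripper_width: 0.0854
```

```bash
python3 - <<'E'
from h import *
go([0.587,-0.041,0.036],0.044)
E
```

```text
linear [94.2, 0.4, -0.2] angular [-0.0, 0.0, 0.001]
```

Emit:
arm_command --steps '[{"linear": [45, 0, 0], "angular": [0, 0, 0], "grip": -1}, {"linear": [75, 0, 0], "angular": [0, 0, 0], "grip": -1}, {"linear": [94, 0, 0], "angular": [0, 0, 0], "grip": -1}, {"linear": [94, 0, 0], "angular": [0, 0, 0], "grip": -1}, {"linear": [94, 0, 0], "angular": [0, 0, 0], "grip": 1}, {"linear": [94, 0, 0], "angular": [0, 0, 0], "grip": 1}, {"linear": [94, 0, 0], "angular": [0, 0, 0], "grip": 1}, {"linear": [94, 0, 0], "angular": [0, 0, 0], "grip": 1}]'

```text
time: 5.65
ee_pos: [0.5874, -0.0408, 0.0366]
eef_rot: [-0.217, 1.57, -0.172]
contact_force: [-0.4, 0.1, 6.1]
gripper_width: 0.0211
```

Emit:
arm_command --steps '[{"linear": [0, 0, 0], "angular": [0, 0, 0], "grip": 1}, {"linear": [0, 0, 0], "angular": [0, 0, 0], "grip": 1}, {"linear": [0, 0, 0], "angular": [0, 0, 0], "grip": 1}, {"linear": [0, 0, 0], "angular": [0, 0, 0], "grip": 1}]'

```text
time: 6.15
ee_pos: [0.5874, -0.0409, 0.0367]
eef_rot: [-0.295, 1.57, -0.251]
contact_force: [-1.1, -1.0, 6.4]
gripper_width: 0.0206
```

Emit:
arm_command --steps '[{"linear": [-20, 0, 0], "angular": [0, 0, 0], "grip": 1}, {"linear": [-50, 0, 0], "angular": [0, 0, 0], "grip": 1}, {"linear": [-90, 0, 0], "angular": [0, 0, 0], "grip": 1}, {"linear": [-120, 0, 0], "angular": [0, 0, 0], "grip": 1}, {"linear": [-120, 0, 0], "angular": [0, 0, 0], "grip": 1}, {"linear": [-120, 0, 0], "angular": [0, 0, 0], "grip": 1}]'

```text
time: 6.9
ee_pos: [0.5857, -0.041, 0.1545]
eef_rot: [-3.125, 1.568, -3.081]
contact_force: [-0.9, 0.3, -3.4]
gripper_width: 0.0207
```

```bash
python3 - <<'E'
from h import *
print(manip.get_state()['contact_force'],manip.get_state()['gripper_width'],manip.get_state()['ft_torque']);go([0.54,0.280,0.14],0.0)
E
```

```text
[-0.89838223  0.34082426 -3.3590345 ] 0.020667396167730924 [0.02728898 0.00404795 0.01722336]
linear [14.5, 322.7, -31.6] angular [0.044, -0.003, 0.0]
```

Emit:
arm_command --steps '[{"linear": [0, 40, -4], "angular": [0, 0, 0], "grip": 1}, {"linear": [0, 90, -9], "angular": [0.01, 0, 0], "grip": 1}, {"linear": [0, 145, -14], "angular": [0.02, 0, 0], "grip": 1}, {"linear": [5, 200, -20], "angular": [0.03, 0, 0], "grip": 1}, {"linear": [10, 250, -25], "angular": [0.04, 0, 0], "grip": 1}, {"linear": [14, 295, -29], "angular": [0.044, 0, 0], "grip": 1}, {"linear": [14, 323, -32], "angular": [0.044, 0, 0], "grip": 1}, {"linear": [14, 323, -32], "angular": [0.044, 0, 0], "grip": 1}]'

```text
time: 7.9
ee_pos: [0.5383, 0.2837, 0.1398]
eef_rot: [2.935, 1.567, 2.94]
contact_force: [0.5, -0.6, -2.8]
gripper_width: 0.0207
```

```bash
python3 - <<'E'
from h import *
p=snap('side'); R,t=Rt();go([0.54,0.280,0.009],0.0)
for th in('rail','tray','jar'): print(th,[(np.round(d['xyz'],3).tolist(),round(d['score'],2)) for d in vision.mark_of(th,p)[:3]])
cv2.imwrite('pics/s2.png',cv2.resize(p['img'][130:384,100:439],(800,600))[:,:,::-1])
E
```

```text
linear [130.9, -0.7, 1.2] angular [0.003, -0.003, 0.002]
rail [([0.533, 0.288, 0.138], 0.73), ([0.197, -0.357, -0.002], 0.58), ([0.444, -0.05, 0.018], 0.3)]
tray [([0.478, 0.287, -0.001], 0.64), ([0.705, -0.143, -0.002], 0.42)]
jar [([0.443, 0.262, 0.006], 0.75)]
```

View pics/s2.png

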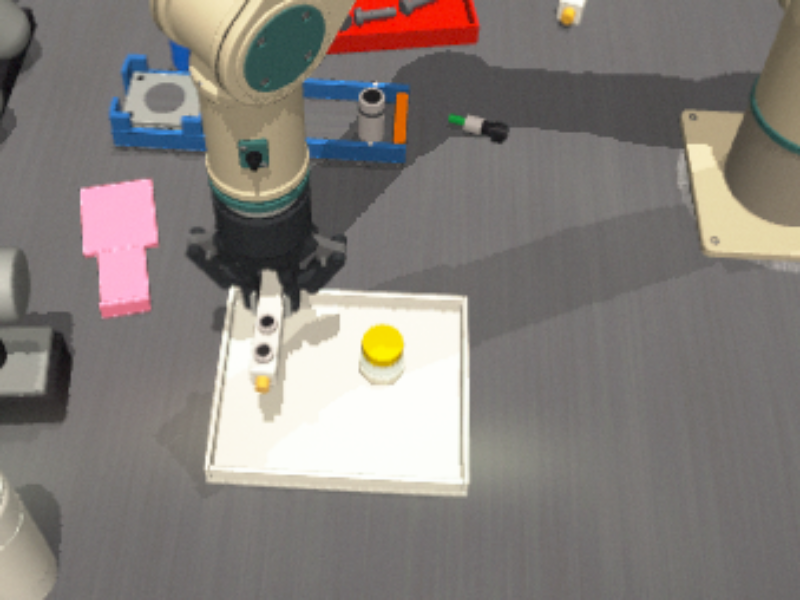

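The rail is held level over the tray (px 265,330) and the jar (382,350) is clear, so I'll lower it.

Emit:
arm_command --steps '[{"linear": [40, 0, 1], "angular": [0, -0.003, 0], "grip": 1}, {"linear": [80, 0, 1], "angular": [0, -0.003, 0], "grip": 1}, {"linear": [110, 0, 1], "angular": [0, -0.003, 0], "grip": 1}, {"linear": [122, 0, 1], "angular": [0, -0.003, 0], "grip": 1}, {"linear": [128, 0, 1], "angular": [0, -0.003, 0], "grip": 1}, {"linear": [131, 0, 1], "angular": [0, -0.003, 0], "grip": 1}, {"linear": [131, 0, 1], "angular": [0, -0.003, 0], "grip": 1}, {"linear": [131, 0, 1], "angular": [0, -0.003, 0], "grip": 1}]'

```text
time: 9.1
ee_pos: [0.5423, 0.2807, 0.0117]
eef_rot: [0.154, 1.567, 0.154]
contact_force: [0.1, 0.4, -3.6]
gripper_width: 0.0211
```

Emit:
arm_command --steps '[{"linear": [1.5, 0, 0], "angular": [0, 0, 0], "grip": 1}, {"linear": [3, 0, 0], "angular": [0, 0, 0], "grip": 1}, {"linear": [3, 0, 0], "angular": [0, 0, 0], "grip": 1}]'

```text
time: 9.48
ee_pos: [0.5417, 0.2804, 0.0078]
eef_rot: [-0.024, 1.568, -0.024]
contact_force: [1.0, -0.4, -2.6]
gripper_width: 0.021
```

Emit:
arm_command --steps '[{"linear": [1, 0, 0], "angular": [0, 0, 0], "grip": 1}, {"linear": [1, 0, 0], "angular": [0, 0, 0], "grip": 0.2}, {"linear": [1, 0, 0], "angular": [0, 0, 0], "grip": 0.1}, {"linear": [1, 0, 0], "angular": [0, 0, 0], "grip": 0.1}, {"linear": [-10, 0, 0], "angular": [0, 0, 0], "grip": 0.1}, {"linear": [-50, 0, 0], "angular": [0, 0, 0], "grip": 0}, {"linear": [-110, 0, 0], "angular": [0, 0, 0], "grip": -1}, {"linear": [-140, 0, 0], "angular": [0, 0, 0], "grip": -1}]'

```text
time: 10.48
ee_pos: [0.5427, 0.2814, 0.1519]
eef_rot: [0.347, 1.563, 0.347]
contact_force: [0.7, 0.5, 0.2]
gripper_width: 0.0769
```

```bash
python3 - <<'E'
from h import *
p=snap('side')
for th in('rail','socket','jar'): print(th,[(np.round(d['xyz'],3).tolist(),round(d['score'],2)) for d in vision.mark_of(th,p)[:3]])
go([0.4695,-0.039,0.15],-0.01);go([0.4695,-0.039,0.036],-0.01)
E
```

```text
rail [([0.536, 0.286, 0.005], 0.73), ([0.194, -0.357, 0.001], 0.67)]
socket [([0.556, -0.047, -0.001], 0.7), ([0.468, -0.042, 0.009], 0.47), ([0.539, 0.282, 0.006], 0.21)]
jar [([0.445, 0.264, 0.005], 0.65)]
linear [-1.6, -319.4, -72.1] angular [0.01, 0.004, -0.001]
linear [112.4, -319.5, -72.6] angular [0.01, 0.004, -0.001]
```

Emit:
arm_command --steps '[{"linear": [-2, -60, -14], "angular": [0.01, 0.004, 0], "grip": -1}, {"linear": [-2, -120, -27], "angular": [0.01, 0.004, 0], "grip": -1}, {"linear": [-2, -180, -41], "angular": [0.01, 0.004, 0], "grip": -1}, {"linear": [-2, -240, -54], "angular": [0.01, 0.004, 0], "grip": -1}, {"linear": [-2, -290, -66], "angular": [0.01, 0.004, 0], "grip": -1}, {"linear": [-2, -320, -72], "angular": [0.01, 0.004, 0], "grip": -1}, {"linear": [-2, -320, -72], "angular": [0.01, 0.004, 0], "grip": -1}, {"linear": [-2, -320, -72], "angular": [0.01, 0.004, 0], "grip": -1}]'

```text
time: 11.68
ee_pos: [0.4692, -0.0387, 0.1491]
eef_rot: [2.681, 1.569, 2.671]
contact_force: [-0.3, 0.3, -0.5]
gripper_width: 0.0859
```

```bash
python3 - <<'E'
from h import *
go([0.4695,-0.039,0.036],-0.01)
E
```

```text
linear [113.1, -0.4, 0.6] angular [0.001, -0.002, -0.001]
```

Emit:
arm_command --steps '[{"linear": [50, 0, 0.5], "angular": [0, -0.002, 0], "grip": -1}, {"linear": [90, 0, 0.5], "angular": [0, -0.002, 0], "grip": -1}, {"linear": [113, 0, 0.5], "angular": [0, -0.002, 0], "grip": -1}, {"linear": [113, 0, 0.5], "angular": [0, -0.002, 0], "grip": -1}, {"linear": [113, 0, 0.5], "angular": [0, -0.002, 0], "grip": 1}, {"linear": [113, 0, 0.5], "angular": [0, -0.002, 0], "grip": 1}, {"linear": [113, 0, 0.5], "angular": [0, -0.002, 0], "grip": 1}, {"linear": [113, 0, 0.5], "angular": [0, -0.002, 0], "grip": 1}]'

```text
time: 12.68
ee_pos: [0.4702, -0.0397, 0.0376]
eef_rot: [-0.055, 1.568, -0.065]
contact_force: [-0.9, -0.4, 5.2]
gripper_width: 0.0285
```

Emit:
arm_command --steps '[{"linear": [0, 0, 0], "angular": [0, 0, 0], "grip": 1}, {"linear": [0, 0, 0], "angular": [0, 0, 0], "grip": 1}, {"linear": [0, 0, 0], "angular": [0, 0, 0], "grip": 1}]'

```text
time: 13.05
ee_pos: [0.4702, -0.0397, 0.0376]
eef_rot: [-0.062, 1.568, -0.072]
contact_force: [-0.5, 0.2, 5.8]
gripper_width: 0.0288
```

Emit:
arm_command --steps '[{"linear": [-20, 0, 0], "angular": [0, 0, 0], "grip": 1}, {"linear": [-50, 0, 0], "angular": [0, 0, 0], "grip": 1}, {"linear": [-90, 0, 0], "angular": [0, 0, 0], "grip": 1}, {"linear": [-120, 0, 0], "angular": [0, 0, 0], "grip": 1}, {"linear": [-120, 0, 0], "angular": [0, 0, 0], "grip": 1}, {"linear": [-120, 0, 0], "angular": [0, 0, 0], "grip": 1}]'

```text
time: 13.8
ee_pos: [0.4689, -0.0399, 0.1562]
eef_rot: [-1.5, 1.571, -1.51]
contact_force: [0.5, -0.0, -2.4]
gripper_width: 0.0285
```

```bash
python3 - <<'E'
from h import *
go([0.437,0.335,0.15],-0.01)
E
```

```text
linear [6.1, 374.5, -35.8] angular [-0.0, 0.0, 0.0]
```

Emit:
arm_command --steps '[{"linear": [0, 40, -4], "angular": [0, 0, 0], "grip": 1}, {"linear": [0, 95, -9], "angular": [0, 0, 0], "grip": 1}, {"linear": [0, 150, -14], "angular": [0, 0, 0], "grip": 1}, {"linear": [0, 205, -20], "angular": [0, 0, 0], "grip": 1}, {"linear": [0, 260, -25], "angular": [0, 0, 0], "grip": 1}, {"linear": [3, 315, -30], "angular": [0, 0, 0], "grip": 1}, {"linear": [6, 355, -34], "angular": [0, 0, 0], "grip": 1}, {"linear": [6, 374, -36], "angular": [0, 0, 0], "grip": 1}]'

```text
time: 14.8
ee_pos: [0.4356, 0.3368, 0.1489]
eef_rot: [-2.603, 1.569, -2.609]
contact_force: [-0.0, -0.3, -1.9]
gripper_width: 0.0287
```

Emit:
arm_command --steps '[{"linear": [0, 0, 0], "angular": [0, 0, 0], "grip": 1}, {"linear": [0, 0, 0], "angular": [0, 0, 0], "grip": 1}]'

```text
time: 15.05
ee_pos: [0.4378, 0.332, 0.1501]
eef_rot: [-1.439, 1.568, -1.451]
contact_force: [0.5, -0.7, -1.8]
gripper_width: 0.0291
```

```bash
python3 - <<'E'
from h import *
p=snap('side')
for th in('socket','jar','rail','tray'): print(th,[(np.round(d['xyz'],3).tolist(),round(d['score'],2)) for d in vision.mark_of(th,p)[:2]])
go([0.437,0.335,0.035],-0.01)
E
```

```text
socket [([0.436, 0.33, 0.124], 0.79)]
jar [([0.443, 0.262, 0.004], 0.42)]
rail [([0.196, -0.355, 0.001], 0.77), ([0.54, 0.28, 0.005], 0.73)]
tray [([0.48, 0.284, -0.002], 0.88)]
linear [115.8, 1.5, -1.1] angular [-0.002, 0.001, 0.0]
```

Emit:
arm_command --steps '[{"linear": [40, 2, 0], "angular": [0, 0, 0], "grip": 1}, {"linear": [80, 2, 0], "angular": [0, 0, 0], "grip": 1}, {"linear": [103, 2, 0], "angular": [0, 0, 0], "grip": 1}, {"linear": [110, 2, 0], "angular": [0, 0, 0], "grip": 1}, {"linear": [113, 2, 0], "angular": [0, 0, 0], "grip": 1}, {"linear": [114, 2, 0], "angular": [0, 0, 0], "grip": 1}, {"linear": [114, 2, 0], "angular": [0, 0, 0], "grip": 1}]'

```text
time: 16.18
ee_pos: [0.438, 0.3371, 0.0375]
eef_rot: [0.411, 1.568, 0.401]
contact_force: [0.0, -0.3, -1.6]
gripper_width: 0.0289
```

Emit:
arm_command --steps '[{"linear": [1.5, 0, 0], "angular": [0, 0, 0], "grip": 1}, {"linear": [2.5, 0, 0], "angular": [0, 0, 0], "grip": 1}, {"linear": [2.5, 0, 0], "angular": [0, 0, 0], "grip": 1}]'

```text
time: 16.55
ee_pos: [0.4377, 0.3369, 0.0346]
eef_rot: [0.185, 1.569, 0.175]
contact_force: [-0.0, -0.6, 4.0]
gripper_width: 0.0289
```

Emit:
arm_command --steps '[{"linear": [0, 0, 0], "angular": [0, 0, 0], "grip": 0}, {"linear": [0, 0, 0], "angular": [0, 0, 0], "grip": -0.1}, {"linear": [0, 0, 0], "angular": [0, 0, 0], "grip": -0.1}, {"linear": [0, 0, 0], "angular": [0, 0, 0], "grip": -0.1}, {"linear": [-20, 0, 0], "angular": [0, 0, 0], "grip": -0.1}, {"linear": [-60, 0, 0], "angular": [0, 0, 0], "grip": -0.1}, {"linear": [-110, 0, 0], "angular": [0, 0, 0], "grip": 0.5}, {"linear": [-130, 0, 0], "angular": [0, 0, 0], "grip": 1}]'

```text
time: 17.55
ee_pos: [0.4384, 0.3378, 0.167]
eef_rot: [0.59, 1.566, 0.58]
contact_force: [0.7, -0.5, -0.7]
gripper_width: 0.011
```

```bash
python3 - <<'E'
from h import *
p=snap('side'); q=snap('top')
for pp in(p,q):
  for th in('socket','jar','rail','tab','gate','stop'): print(th,[(np.round(d['xyz'],3).tolist(),round(d['score'],2)) for d in vision.mark_of(th,pp)[:3]])
a=p['img'][130:384,130:430];b=q['img'][100:240,130:310]
cv2.imwrite('pics/s3.png',np.hstack([cv2.resize(a,(400,339)),cv2.resize(b,(400,339))])[:,:,::-1])
go([0.52,-0.13,0.25],-0.01)
E
```

```text
socket [([0.436, 0.339, 0.003], 0.84)]
jar [([0.444, 0.262, 0.004], 0.84)]
rail [([0.54, 0.28, 0.005], 0.96), ([0.197, -0.356, 0.001], 0.72)]
tab [([0.588, -0.051, 0.022], 0.82), ([0.708, 0.214, 0.012], 0.65), ([0.538, 0.283, 0.007], 0.55)]
gate [([0.654, -0.047, 0.005], 0.77), ([0.444, 0.261, 0.005], 0.2)]
stop []
socket []
jar [([0.443, 0.258, -0.001], 0.58)]
rail [([0.545, 0.279, 0.011], 0.75), ([0.197, -0.354, -0.001], 0.6)]
tab [([0.707, 0.211, 0.012], 0.82), ([0.585, -0.052, 0.023], 0.64)]
gate [([0.656, -0.049, 0.005], 0.73), ([0.556, -0.048, -0.001], 0.73), ([0.696, -0.31, 0.0], 0.49)]
stop [([0.446, -0.044, 0.016], 0.73), ([0.541, 0.367, 0.017], 0.59)]
linear [-86.0, -465.9, 87.4] angular [0.0, 0.001, 0.0]
```

View pics/s3.png

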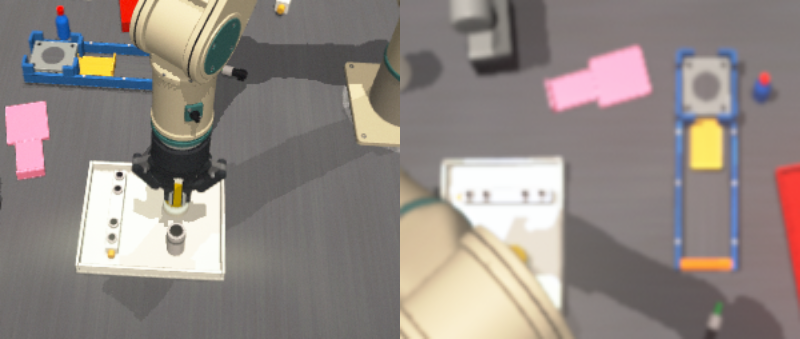

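The rail lies flat and the socket stands upright in the tray, with the jar untouched, the slide clear and the plate home. Next I'll bring shut fingers down behind the tab.

```bash
python3 - <<'E'
from h import *
go([0.617,-0.050,0.14],-0.01)
E
```

```text
linear [24.0, -384.9, 183.5] angular [0.0, 0.001, 0.0]
```

Emit:
arm_command --steps '[{"linear": [0, -50, 24], "angular": [0, 0, 0], "grip": 1}, {"linear": [0, -105, 50], "angular": [0, 0, 0], "grip": 1}, {"linear": [0, -160, 76], "angular": [0, 0, 0], "grip": 1}, {"linear": [0, -215, 102], "angular": [0, 0, 0], "grip": 1}, {"linear": [10, -270, 129], "angular": [0, 0, 0], "grip": 1}, {"linear": [20, -325, 155], "angular": [0, 0, 0], "grip": 1}, {"linear": [24, -365, 174], "angular": [0, 0, 0], "grip": 1}, {"linear": [24, -385, 183], "angular": [0, 0, 0], "grip": 1}]'

```text
time: 19.25
ee_pos: [0.6168, -0.0532, 0.1397]
eef_rot: [-1.265, 1.57, -1.279]
contact_force: [-0.1, 0.2, 0.2]
gripper_width: -0.0
```

Emit:
arm_command --steps '[{"linear": [0, 0, 0], "angular": [0, 0, 0], "grip": 1}, {"linear": [0, 0, 0], "angular": [0, 0, 0], "grip": 1}, {"linear": [0, 0, 0], "angular": [0, 0, 0], "grip": 1}]'

```text
time: 19.62
ee_pos: [0.6162, -0.0473, 0.1407]
eef_rot: [0.808, 1.569, 0.801]
contact_force: [0.3, 0.3, -0.7]
gripper_width: -0.0002
```

```bash
python3 - <<'E'
from h import *
R,t=Rt(); p=snap('wrist'); print(t)
for th in('tab','gate','stop'): print(th,[(np.round(d['xyz'],3).tolist(),round(d['score'],2)) for d in vision.mark_of(th,p)[:3]])
cv2.imwrite('pics/w3.png',p['img'][:,:,::-1])
go([0.617,-0.050,0.021],-0.01)
E
```

```text
[ 0.61619625 -0.04732133  0.14073263]
tab [([0.582, -0.047, 0.021], 0.93), ([0.556, -0.05, -0.001], 0.64)]
gate []
stop [([0.443, -0.048, 0.022], 0.89), ([0.706, -0.144, 0.001], 0.56)]
linear [119.5, -0.9, 0.4] angular [0.001, 0.001, -0.0]
```

View pics/w3.png

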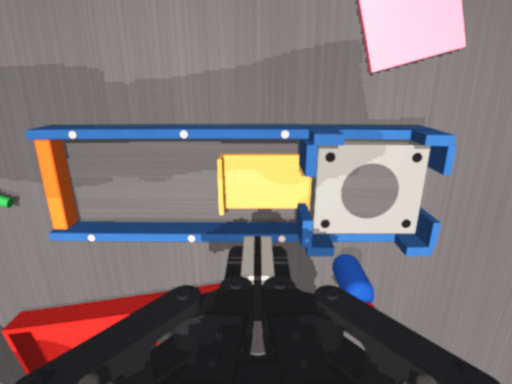

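The plate is home with its tab at (221,185), the shut fingers are at (257,250) and the gate is at (305,180), so there is room to descend between tab and gate.

Emit:
arm_command --steps '[{"linear": [40, -1, 0], "angular": [0, 0, 0], "grip": 1}, {"linear": [80, -1, 0], "angular": [0, 0, 0], "grip": 1}, {"linear": [105, -1, 0], "angular": [0, 0, 0], "grip": 1}, {"linear": [115, -1, 0], "angular": [0, 0, 0], "grip": 1}, {"linear": [119, -1, 0], "angular": [0, 0, 0], "grip": 1}, {"linear": [119, -1, 0], "angular": [0, 0, 0], "grip": 1}, {"linear": [119, -1, 0], "angular": [0, 0, 0], "grip": 1}]'

```text
time: 20.7
ee_pos: [0.6175, -0.0511, 0.0224]
eef_rot: [-0.009, 1.568, -0.019]
contact_force: [-0.9, -0.1, 0.1]
gripper_width: -0.0003
```

Emit:
arm_command --steps '[{"linear": [0, -1, -6], "angular": [0, 0, 0], "grip": 1}, {"linear": [0, -1, -12], "angular": [0, 0, 0], "grip": 1}, {"linear": [0, -1, -18], "angular": [0, 0, 0], "grip": 1}, {"linear": [0, -1, -24], "angular": [0, 0, 0], "grip": 1}, {"linear": [0, -1, -24], "angular": [0, 0, 0], "grip": 1}]'

```text
time: 21.32
ee_pos: [0.5935, -0.0516, 0.0217]
eef_rot: [0.079, 1.568, 0.07]
contact_force: [3.9, 0.5, -0.1]
gripper_width: -0.0002
```

Emit:
arm_command --steps '[{"linear": [0, 0, -10], "angular": [0, 0, 0], "grip": 1}, {"linear": [0, 0, -22], "angular": [0, 0, 0], "grip": 1}, {"linear": [0, 0, -34], "angular": [0, 0, 0], "grip": 1}, {"linear": [0, 0, -46], "angular": [0, 0, 0], "grip": 1}, {"linear": [0, 0, -58], "angular": [0, 0, 0], "grip": 1}, {"linear": [0, 0, -70], "angular": [0, 0, 0], "grip": 1}, {"linear": [0, 0, -80], "angular": [0, 0, 0], "grip": 1}, {"linear": [0, 0, -80], "angular": [0, 0, 0], "grip": 1}]'

```text
time: 22.32
ee_pos: [0.5113, -0.0511, 0.0213]
eef_rot: [-2.701, 1.57, -2.711]
contact_force: [0.7, 0.6, 2.4]
gripper_width: -0.0001
```

```bash
python3 - <<'E'
from h import *
p=snap('side')
for th in('tab','gate','stop'): print(th,[(np.round(d['xyz'],3).tolist(),round(d['score'],2)) for d in vision.mark_of(th,p)[:3]])
go([0.46,-0.0495,0.021],-0.01)
E
```

```text
tab [([0.5, -0.048, 0.023], 0.9), ([0.706, 0.214, 0.012], 0.82)]
gate [([0.655, -0.046, 0.009], 0.84), ([0.708, -0.051, 0.028], 0.31)]
stop [([0.443, -0.051, 0.018], 0.56)]
linear [-0.1, 1.2, -51.6] angular [-0.0, -0.001, 0.0]
```

Emit:
arm_command --steps '[{"linear": [0, 0, -10], "angular": [0, 0, 0], "grip": 1}, {"linear": [0, 0, -20], "angular": [0, 0, 0], "grip": 1}, {"linear": [0, 0, -30], "angular": [0, 0, 0], "grip": 1}, {"linear": [0, 0, -40], "angular": [0, 0, 0], "grip": 1}, {"linear": [0, 0, -46], "angular": [0, 0, 0], "grip": 1}, {"linear": [0, 0, -46], "angular": [0, 0, 0], "grip": 1}]'

```text
time: 23.28
ee_pos: [0.4657, -0.0506, 0.0211]
eef_rot: [-2.492, 1.57, -2.502]
contact_force: [-0.7, 0.4, -0.4]
gripper_width: -0.0002
```

Emit:
arm_command --steps '[{"linear": [0, 0, -2], "angular": [0, 0, 0], "grip": 1}, {"linear": [0, 0, -4], "angular": [0, 0, 0], "grip": 1}, {"linear": [0, 0, -4], "angular": [0, 0, 0], "grip": 1}]'

```text
time: 23.65
ee_pos: [0.4628, -0.0505, 0.0212]
eef_rot: [0.086, 1.57, 0.076]
contact_force: [0.5, -0.2, 0.0]
gripper_width: 0.0002
```

Emit:
arm_command --steps '[{"linear": [0, 0, -2], "angular": [0, 0, 0], "grip": 1}, {"linear": [0, 0, -4], "angular": [0, 0, 0], "grip": 1}, {"linear": [0, 0, -4], "angular": [0, 0, 0], "grip": 1}]'

```text
time: 24.02
ee_pos: [0.46, -0.0503, 0.0214]
eef_rot: [0.136, 1.567, 0.126]
contact_force: [4.9, -0.3, -0.6]
gripper_width: 0.0001
```

```bash
python3 - <<'E'
from h import *
p=snap('side')
for th in('tab','gate','stop'): print(th,[(np.round(d['xyz'],3).tolist(),round(d['score'],2)) for d in vision.mark_of(th,p)[:3]])
cv2.imwrite('pics/s4.png',cv2.resize(p['img'][130:210,140:290],(800,427))[:,:,::-1])
E
```

```text
tab [([0.445, -0.05, 0.019], 0.98), ([0.702, 0.214, 0.016], 0.73)]
gate [([0.651, -0.046, 0.011], 0.6)]
stop [([0.441, -0.053, 0.019], 0.74)]
```

View pics/s4.png

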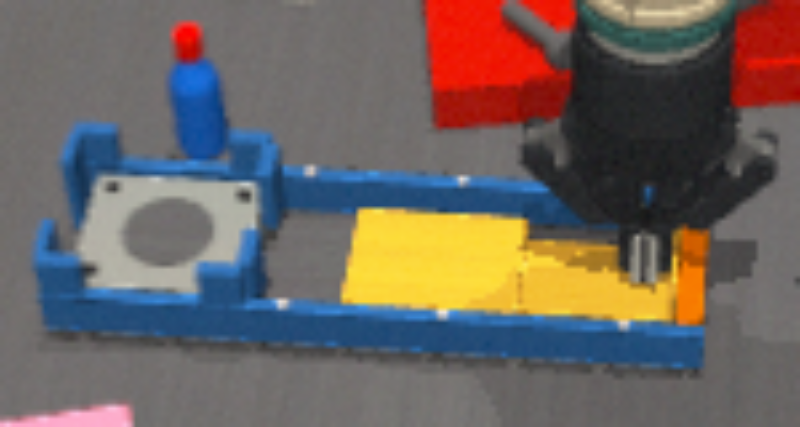

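The plate is out of the magazine and the blanks have dropped. The tab is almost at the stop (690,280), so I'll push on until the force rises.

Emit:
arm_command --steps '[{"linear": [0, 0, -1.5], "angular": [0, 0, 0], "grip": 1}, {"linear": [0, 0, -3], "angular": [0, 0, 0], "grip": 1}, {"linear": [0, 0, -3], "angular": [0, 0, 0], "grip": 1}]'

```text
time: 24.6
ee_pos: [0.4596, -0.0502, 0.0217]
eef_rot: [0.148, 1.563, 0.138]
contact_force: [9.2, -2.1, -2.0]
gripper_width: -0.0
```

Emit:
arm_command --steps '[{"linear": [0, 0, -2], "angular": [0, 0, 0], "grip": 1}, {"linear": [0, 0, -4], "angular": [0, 0, 0], "grip": 1}, {"linear": [0, 0, -4], "angular": [0, 0, 0], "grip": 1}]'

```text
time: 24.98
ee_pos: [0.4592, -0.0499, 0.0222]
eef_rot: [0.16, 1.556, 0.15]
contact_force: [13.7, -1.2, -2.3]
gripper_width: -0.0001
```

Pushing on raised the force to 13.7 N without movement, so the tab is against the stop. I'll back off and lift.

Emit:
arm_command --steps '[{"linear": [0, 0, 8], "angular": [0, 0, 0], "grip": 1}, {"linear": [0, 0, 16], "angular": [0, 0, 0], "grip": 1}, {"linear": [0, 0, 20], "angular": [0, 0, 0], "grip": 1}, {"linear": [-40, 0, 20], "angular": [0, 0, 0], "grip": 1}, {"linear": [-100, 0, 20], "angular": [0, 0, 0], "grip": 1}, {"linear": [-160, 0, 20], "angular": [0, 0, 0], "grip": 1}, {"linear": [-200, -60, 20], "angular": [0, 0, 0], "grip": 1}, {"linear": [-220, -120, 20], "angular": [0, 0, 0], "grip": 1}]'

```text
time: 25.98
ee_pos: [0.4701, -0.1615, 0.2395]
eef_rot: [-0.168, 1.569, -0.175]
contact_force: [1.2, -0.6, -0.3]
gripper_width: 0.0001
```

Emit:
arm_command --steps '[{"linear": [0, 0, 0], "angular": [0, 0, 0], "grip": 1}, {"linear": [0, 0, 0], "angular": [0, 0, 0], "grip": 1}, {"linear": [0, 0, 0], "angular": [0, 0, 0], "grip": 1}]'

```text
time: 26.35
ee_pos: [0.4697, -0.1593, 0.237]
eef_rot: [2.217, 1.569, 2.21]
contact_force: [0.6, -0.2, 0.6]
gripper_width: 0.0005
```

```bash
python3 - <<'E'
from h import *
p=snap('side');q=snap('wrist');r=snap('top')
for pp in(p,r):
  for th in('tab','stop','plate','socket','rail','jar','locker','throttle','blank2'): print(th,[(np.round(d['xyz'],3).tolist(),round(d['score'],2)) for d in vision.mark_of(th,pp)[:2]])
cv2.imwrite('pics/f.png',np.hstack([cv2.resize(p['img'][80:384,100:400],(400,405)),cv2.resize(q['img'],(400,300)) if 0 else cv2.resize(q['img'][0:384,66:446],(400,405))])[:,:,::-1])
E
```

```text
tab [([0.451, -0.048, 0.024], 0.88), ([0.707, 0.216, 0.013], 0.85)]
stop [([0.44, -0.051, 0.016], 0.96)]
plate [([0.74, 0.103, 0.0], 0.69)]
socket [([0.437, 0.336, 0.008], 0.84), ([0.656, -0.046, 0.009], 0.49)]
rail [([0.536, 0.282, 0.005], 0.97), ([0.196, -0.352, -0.0], 0.57)]
jar []
locker [([0.706, -0.145, -0.002], 0.5), ([0.443, 0.261, 0.004], 0.26)]
throttle [([0.704, -0.315, -0.002], 0.85)]
blank2 [([0.706, -0.049, 0.02], 0.64)]
tab [([0.447, -0.048, 0.021], 0.85), ([0.704, 0.213, 0.015], 0.83)]
stop [([0.446, -0.044, 0.018], 0.97), ([0.444, 0.257, 0.001], 0.73)]
plate [([0.735, 0.095, 0.003], 0.78), ([0.566, -0.05, 0.003], 0.63)]
socket [([0.441, 0.342, 0.003], 0.56)]
rail [([0.543, 0.278, 0.009], 0.85)]
jar [([0.443, 0.253, 0.001], 0.62), ([0.704, -0.144, 0.0], 0.22)]
locker [([0.708, -0.146, -0.001], 0.57)]
throttle [([0.7, -0.312, -0.0], 0.78)]
blank2 [([0.705, -0.053, 0.02], 0.75), ([0.477, 0.293, -0.001], 0.63)]
```

View pics/f.png

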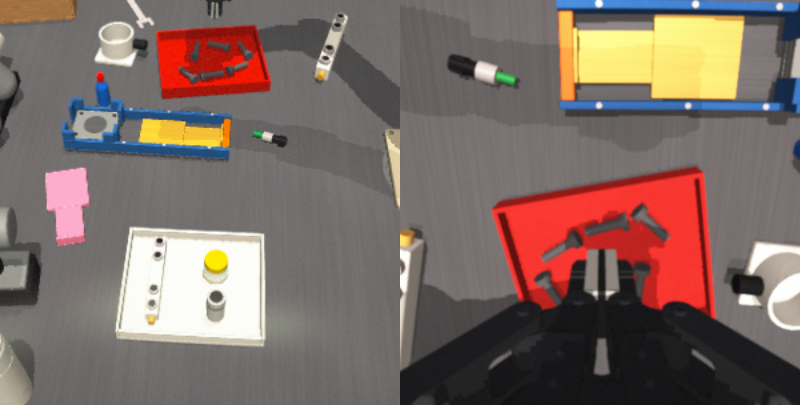

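The tab at (577,55) is flush against the orange stop and the blanks have dropped to blank2 z≈0.02. The rail is flat and the socket upright in the tray, the rest is undisturbed, and the gripper is clear.

```bash
python3 -c "
from plant import close_job; print(close_job())"
```

```text
the job is handed in; nothing more can be done
None
```

The job is done and handed in at about 26.5 s of the 72 s allowed; `close_job` reports no verdict.

- **Order:** I put the fuel rail into the white tray first, then the socket. A picture taken before I touched the plate showed both there and the plate still home.
- **Rail and socket:** At the end the rail is flat at about (0.54, 0.28), found at 5 to 9 mm above the bench. The socket stands upright at about (0.437, 0.337).
- **Plate:** I pulled it by its tab with shut fingers until it stalled against the orange stop. The force rose from 4.9 to 13.7 N with under 1 mm of movement. The last wrist picture shows the tab flush with the stop.
- **Blanks:** They stayed in the magazine and dropped; the top one is now at about 20 mm, roughly 4 mm below the 24 mm worked out from the text, which is about the network's accuracy.
- **Left alone:** The jar, bottle and throttle body read where they were at the start, to within a few mm, and the gripper is clear of everything.

**Checks that failed or disagreed:** The side view missed the jar in the last network check, but the top view and the picture show it in place. The network also put the tab centre 1 to 11 mm from the stop point, depending on the view. I relied on the force stall and the wrist picture for that. One early move call was refused for a missing `angular` value and was resent.

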